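# Uncap the welded tank and put the cap away

### The arm

A 6-joint arm with a two-finger parallel gripper is mounted at the origin on the work surface. World frame = base frame: x ahead of the robot, y to its left, z up, the work surface at z = 0. Lengths are in m, angles in rad, forces in N, time in s.
With the tool pointing down it reaches from about 0.375 to 0.975 m from the base axis. Payload 3.8 kg.
Tool frame: the origin (TCP) lies at the very end of the fingers, on their centre line; the grasp point (between the pads) lies 19 mm behind it (arm.grasp_offset is the distance from the TCP to the grasp point, in m); z points along the fingers, y is the direction in which the jaws open and shut (so a half turn about z gives the same grasp; the last joint's range is limited). The gripper opens to 85 mm and grips with 20 to 120 N. Pads are 22 mm wide; open, the fingers measure 114 mm over their backs; the gripper's body (76 mm by 85 mm) begins 54 mm behind the grasp point. The pads swing forward as they close: fully open they stand 13 mm farther back than shut.
Start: joints at [1.254, 0.264, 1.604, -0, 1.274, -0.037], TCP at [0.186, 0.649, 0.231] pointing down, gripper open.
Joint ranges: [-2.63, 2.63], [-0.94, 2.18], [0.31, 2.57], [-1.31, 4.45], [0, 2.66], [-2.55, 2.55]. Speed limits (rad/s): [2.57, 2.57, 3.14, 3.14, 3.14, 3.14].

### API

Orientations are given as a unit quaternion [w, x, y, z].
In Python, from bench import arm gives the robot as it stands. Calls block until the motion is done:
- arm.goto(position, orientation): joint-space move of the TCP to a pose.
- arm.move_straight(position, frame=None, velocity=0.15, until_force=None): straight line of the TCP; frame=None keeps the orientation; velocity is the mean speed in m/s. With until_force (N) it stops when the force on the tool has changed by that much, and returns True; else False.
- arm.move_joints(angles): joint-space move.
- arm.command_gripper(opening, force=None): finger opening in m; force is the grip in N (None keeps the last); returns when the fingers have stopped.
- arm.dwell(seconds).
- arm.inverse_kinematics(position, orientation): joint angles nearest the present ones, or None.
- arm.snapshot(name): name is "side" or "top"; returns a dict with "img" (420x560x3 uint8, blue, green, red), "K" (3x3 intrinsics, pixels), "world_to_cam" (4x4, takes a point from world to camera coordinates). Camera axes: x right, y down, z forward; pixel columns grow to the right and rows downward; lengths in m; the calibration is good to about 2 mm. A picture is of the moment at which its call begins. There is no depth.
A pose or a line that the arm cannot do raises arm.PlanningError and nothing moves.
- arm.sign_off(): hands the job in, once; it reports no verdict.
Trained networks look in a picture, given as the dict that the camera call returned (one of the last four; its "shot" number tells which), for a name from the list of things; names that differ only in an ending like _2 or _b are one class to them, and where a whole thing is asked for, a point or a joint stands for the part that bears it (a point fixed in the world has none). Each returns a list of dicts, best first, with "confidence" (0 to 1); they miss things now and then, are a little off and sometimes report something else, mostly with a low value. They report only what shows in the picture. A call takes as long as a camera call. They do not tell look-alikes from the thing itself.
- arm.boxes_of(picture, target): "position" ([column, row] as shares, 0 to 1, of the picture: columns of its width, rows of its height, amid what is visible of it).
Readings, each from a call of its own:
- arm.get_clock(): time.
- arm.get_qpos(): joint angles.
- arm.get_joint_vel(): joint speeds.
- arm.get_joint_efforts(): joint torques, N m.
- arm.get_eef_pos(): TCP position.
- arm.get_tcp_rot(): TCP orientation.
- arm.get_contact_force(): force on the tool from outside, world axes, zero at the start.
- arm.get_torque(): the same for the moment, N m.
- arm.get_gripper_width(): finger opening in m.
Only numpy, scipy, OpenCV 4.12 (cv2) and the standard library are available. Lean on these libraries where they do the work, as an engineer would, in place of code of your own. Each camera call takes 0.05 s, during which the arm holds its last target. There are 200 camera calls.

### The job

Lift the protective cap off the stub of the box-shaped welded tank and set it down, open side down and without dropping it, inside the open caps box. Then close the box's self-closing lid all the way, easing it down slowly and never letting it slam. Leave the other cap on the flanged pipe and do not disturb the things lying around.

Things in the scene. Friction and masses are not known exactly. Their poses are not given: they have to be found in the camera images.
- tank: box-shaped steel weldment fixed to the table: base plate 150 x 130 x 6 mm, box 130 x 110 mm whose top is 106 mm above the table, and in the middle of that top an upright round pipe stub of 45 mm diameter, its rim 160 mm above the table. Origin: centre of the underside, z up, on the stub's axis. The tank and the flanged pipe can stand in either place.
- tank_cap: loose black plastic cap over the tank's stub, like a round cup upside down: outer diameter 54 mm, 34 mm tall, walls 3 mm, top 4 mm thick, about 40 g; 1.5 mm play all round on the stub, held only by its weight. Origin: centre of its open lower rim, z up towards the closed top; on the stub the rim is 130 mm and the top 164 mm above the table.
- flanged_pipe: second weldment, fixed: flange plate 110 x 110 x 10 mm with an upright 45 mm pipe, rim 140 mm above the table, and four small gussets. Origin: centre of the underside.
- pipe_cap: identical cap sitting on the flanged pipe (its top 144 mm above the table); it must stay there. Origin: centre of its open lower rim.
- caps_box: grey sheet-steel open box fixed to the table: 130 mm along its x, 190 mm along its y, 70 mm tall, walls and floor 4 mm. Origin: centre of the underside; z up. The lid's hinge runs along its +x rim; its -x side is the front.
- lid_hinge (a point): point on the hinge axis of the lid, at caps_box (65, 0, 71) mm; the axis runs along the box's y, fixed.
- lid (a joint): angle of the lid of the caps box, rad: 0 shut, 2.0 fully open, leaning back beyond upright against its stop, where it stays by its own weight. Once brought forward of about 1.8 its weight (about 0.5 kg) and a spring drive it shut, and it slams unless held; it takes up to about 2.5 N at the bar to hold.
- lid_bar (a point): middle of the bar of the lid's handle: a round steel bar of 10 mm diameter, 100 mm long, parallel to the hinge, held by two rods 43 mm beyond the lid's free edge in the plane of the lid (a D-shaped loop, 90 mm clear inside). It moves on a circle of 173 mm radius about the hinge; 73 mm above the table when shut, about 230 mm when fully open. It can be pinched from above across the hinge direction and turns freely between the pads.
- spray_can: bystander: aerosol can standing upright, 58 mm diameter, 190 mm tall; origin at the centre of its base
- tip_tray: bystander: small open aluminium tray, 60 x 60 mm, 28 mm tall; origin at the centre of its underside
- weld_magnet: bystander: red triangular welding magnet lying flat, legs 90 mm, 14 mm thick; origin near its right-angled side, on the underside
- gas_nozzle: bystander: copper welding-torch nozzle standing upright, 24 mm diameter, 55 mm tall; origin at the centre of its base
- chipping_hammer: bystander: hammer lying flat at the far side of the table; origin at its underside
- wire_brush: bystander: wooden brush lying flat near the robot on its left; origin at its underside
- flat_bar: bystander: offcut of steel flat bar, 140 x 30 x 8 mm, lying flat; origin at the centre of its underside
Mind the look-alikes: they are no part of the job. Leave any brown look-alike of the tank_cap alone.

How it is judged:
On the way, in this order (a step that is already met when the one before it is completed fails the run):
1. the tank's cap is lifted clear of its stub, held by the fingers (z of tank_cap in the frame of tank above 0.165 m and contact force between tank_cap and the fingers above 0.5 N), for 0.1 s.
2. the cap stands inside the caps box, open side down, let go, with the lid still open (x of tank_cap in the frame of caps_box between -0.045 and 0.045 m and y of tank_cap in the frame of caps_box between -0.075 and 0.075 m and z of tank_cap in the frame of caps_box below 0.012 m and angle between tank_cap's own z axis and vertical below 0.2 rad and contact force between tank_cap and the fingers below 0.2 N and linear speed of tank_cap below 0.02 m/s and value of joint lid above 1.5 rad), for 0.2 s.
3. the lid is fully shut (value of joint lid below 0.04 rad), for 0.2 s.
At the end, for the whole second after the job is handed in: The tank's cap rests let go, open side down (within 0.2 rad), on the caps box's floor (rim under 12 mm above the box's underside; within 45 mm in x, 75 mm in y of its middle); the lid is shut (below 0.04 rad); the other cap sits fully on the flanged pipe (x of tank_cap in the frame of caps_box between -0.045 and 0.045 m and y of tank_cap in the frame of caps_box between -0.075 and 0.075 m and z of tank_cap in the frame of caps_box below 0.012 m and angle between tank_cap's own z axis and vertical below 0.2 rad and contact force between tank_cap and the fingers below 0.2 N and linear speed of tank_cap below 0.02 m/s and value of joint lid below 0.04 rad and horizontal distance between pipe_cap and flanged_pipe below 0.006 m and z of pipe_cap in the frame of flanged_pipe below 0.114 m); the robot touches nothing.
It fails at once if the lid slams: it moves shut faster than 2.5 rad/s within its last 0.6 rad (value of joint lid below 0.6 rad and velocity of joint lid below -2.5 rad/s).
It fails at once if the cap is dropped: it moves faster than 0.7 m/s inside or just over the caps box (x of tank_cap in the frame of caps_box between -0.065 and 0.065 m and y of tank_cap in the frame of caps_box between -0.095 and 0.095 m and z of tank_cap in the frame of caps_box below 0.08 m and linear speed of tank_cap above 0.7 m/s).
It fails at once if the cap on the flanged pipe is lifted or shifted by more than 15 mm (distance of pipe_cap from where it was at the start of the episode above 0.015 m).
It fails at once if a bystander is shoved more than 40 mm or the aerosol can or nozzle is knocked over (distance of any of spray_can, tip_tray, weld_magnet, gas_nozzle, chipping_hammer, wire_brush, flat_bar from where it was at the start of the episode above 0.04 m or angle between any of spray_can, gas_nozzle's own z axis and vertical above 0.6 rad).
It also fails if it takes over 64 s, if anything falls off the work surface, if the arm or the gripper's body presses on something with over 40 N, if the wrist force passes 120 N, or if a joint passes its speed limit or range.

## Working session

There is one attempt and no reset: what is moved stays moved. The work goes in short steps, each a Python script; the robot and the scene stay as the last script left them, time stands still between calls to the robot, and variables do not carry over. Pictures are saved under pics/ and viewed, about 8 in all and at most 12, crops included, and the job is handed in when it is done.

```bash
mkdir -p pics
cat > h.py <<'E'
import numpy as np, cv2
from bench import arm
def ray(p,px):
    K=np.array(p["K"]);T=np.array(p["world_to_cam"]);R=T[:3,:3];t=T[:3,3]
    d=R.T@np.linalg.inv(K)@np.array([px[0],px[1],1.]);return -R.T@t,d
def atz(p,px,z):
    o,d=ray(p,px);return o+d*(z-o[2])/d[2]
def proj(p,X):
    T=np.array(p["world_to_cam"]);c=(T[:3,:3]@np.atleast_2d(X).T).T+T[:3,3];u=(np.array(p["K"])@c.T).T
    return u[:,:2]/u[:,2:]
def tri(p,a,q,b):
    A=0;B=0
    for o,d in (ray(p,a),ray(q,b)):
        d=d/np.linalg.norm(d);M=np.eye(3)-np.outer(d,d);A=A+M;B=B+M@o
    return np.linalg.solve(A,B)
E
python3 - <<'E'
from h import *
np.set_printoptions(precision=3,suppress=True)
P={n:arm.snapshot(n) for n in("side","top")}
for n,p in P.items():
    cv2.imwrite(f"pics/{n}0.png",p["img"]); o,d=ray(p,(280,210));print(n,"cam",o,d)
for t in "tank tank_cap flanged_pipe pipe_cap caps_box lid lid_bar spray_can tip_tray weld_magnet gas_nozzle".split():
    for n,p in P.items():
        print(t,n,[([round(x["position"][0]*560),round(x["position"][1]*420)],round(x["confidence"],2)) for x in arm.boxes_of(p,t)][:4])
print(arm.get_clock(),arm.get_eef_pos(),arm.get_tcp_rot())
E
```

```text
side cam [0.323 0.623 0.624] [ 0.242 -0.771 -0.589]
top cam [ 0.452 -0.048  1.221] [ 0.086 -0.002 -0.996]
tank side [([315, 283], 0.75), ([268, 221], 0.57)]
tank top [([293, 203], 0.8)]
tank_cap side [([328, 256], 0.74), ([266, 180], 0.6)]
tank_cap top [([299, 196], 0.84), ([239, 216], 0.82), ([349, 196], 0.76), ([338, 282], 0.63)]
flanged_pipe side [([322, 177], 0.89)]
flanged_pipe top [([387, 232], 0.67)]
pipe_cap side [([332, 144], 0.83)]
pipe_cap top [([406, 228], 0.63)]
caps_box side [([233, 348], 0.8)]
caps_box top [([144, 222], 0.6)]
lid side [([198, 352], 0.86), ([330, 144], 0.19), ([313, 284], 0.18)]
lid top [([121, 222], 0.77), ([142, 224], 0.53)]
lid_bar side [([195, 352], 0.6)]
lid_bar top [([120, 219], 0.86)]
spray_can side [([235, 157], 0.88)]
spray_can top [([348, 147], 0.6)]
tip_tray side [([314, 284], 0.96)]
tip_tray top [([240, 255], 0.61)]
weld_magnet side [([366, 217], 0.96)]
weld_magnet top [([336, 285], 0.92)]
gas_nozzle side [([191, 257], 0.6)]
gas_nozzle top [([241, 155], 0.61), ([242, 256], 0.45)]
1.2 [0.186 0.649 0.231] [0.    0.139 0.99  0.   ]
```

View pics/side0.png

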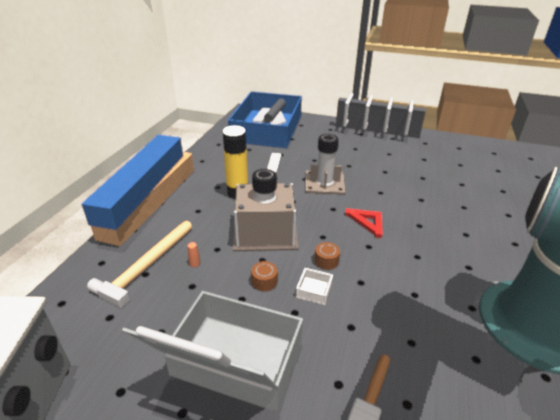

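View pics/top0.png

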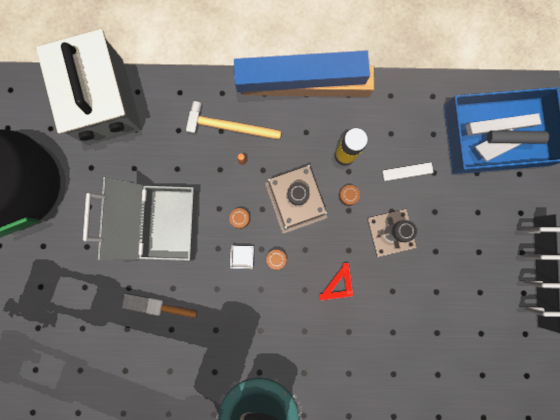

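The side view shows the tank with its black cap at about (265,180), the flanged pipe at (328,145), two brown look-alikes, and the open box at lower left. In the top view the tank cap is at (298,193), the box spans about (145–193, 186–260), and the lid bar is at column 88 or so. I'll crop both views to get precise corners.

Run:
```python
import cv2,numpy as np
a=cv2.imread("pics/top0.png")[160:280,70:335]
b=cv2.imread("pics/side0.png")[160:410,110:330]
cv2.imwrite("pics/c1.png",cv2.resize(a,None,fx=3,fy=3,interpolation=3))
cv2.imwrite("pics/c2.png",cv2.resize(b,None,fx=2.4,fy=2.4,interpolation=3))
```

```text
(no output)
```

View pics/c1.png

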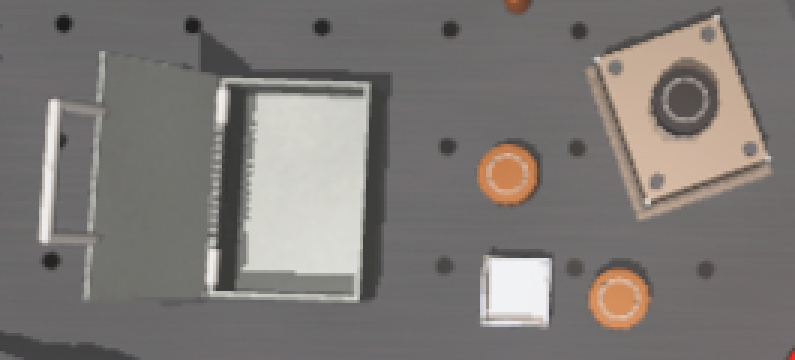

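View pics/c2.png

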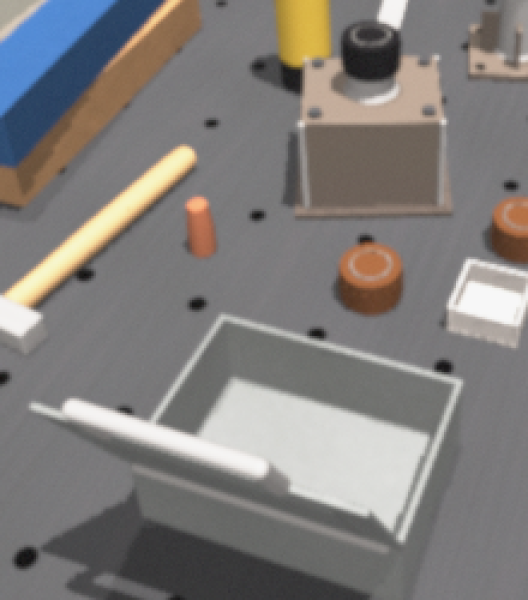

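Run:
```python
from h import *
np.set_printoptions(precision=4,suppress=True)
t=arm.snapshot("top");s=arm.snapshot("side")
T=lambda x,y:(x/3+70-.33,y/3+160-.33)
S=lambda x,y:(x/2.4+110-.3,y/2.4+160-.3)
print("cap",atz(t,T(686,99),.164),atz(s,S(373,36),.164),tri(t,T(686,99),s,S(373,36)))
f1,f2=(370,83),(359,298); g1,g2=(222,316),(461,381)
print("front far",atz(t,T(*f1),.07),atz(s,S(*g1),.07));print("front near",atz(t,T(*f2),.07),atz(s,S(*g2),.07))
print("rear far",atz(t,T(222,80),.07),"rear near",atz(t,T(207,296),.07))
print("bar far",tri(t,T(53,100),s,S(268,470)),tri(t,T(53,100),s,S(70,408)))
print("bar near",tri(t,T(44,241),s,S(70,408)),tri(t,T(44,241),s,S(268,470)))
print("tank corners",[atz(t,T(*c),.106)[:2] for c in((597,60),(717,14),(768,160),(648,205))])
print([ (n,atz(t,p,z)[:2]) for n,p,z in(("can",(355,141),.19),("pipecap",(403,231),.144),("nozzle",(241,157),.055))])
```

```text
cap [ 0.5862 -0.0932  0.164 ] [ 0.5824 -0.0928  0.164 ] [ 0.5846 -0.0937  0.1633]
front far [0.6082 0.1798 0.07  ] [0.6068 0.1802 0.07  ]
front near [0.421  0.1832 0.07  ] [0.4198 0.1829 0.07  ]
rear far [0.6089 0.3093 0.07  ] rear near [0.4208 0.3142 0.07  ]
bar far [0.5222 0.3789 0.2101] [0.5687 0.385  0.2305]
bar near [0.4998 0.3941 0.2712] [0.4633 0.3865 0.2302]
tank corners [array([ 0.6259, -0.0196]), array([ 0.6671, -0.1214]), array([ 0.5427, -0.1656]), array([ 0.5032, -0.0646])]
[('can', array([ 0.7089, -0.2257])), ('pipecap', array([ 0.4982, -0.3508])), ('nozzle', array([0.6941, 0.0569]))]
```

```bash
cat >> h.py <<'E'
s=2**-.5
QX=[[0,s,s,0],[0,s,-s,0]]   # tool down, jaws along world x
QY=[[0,0,1,0],[0,1,0,0]]    # jaws along world y
def pick(pos,Q):
    c=[(abs(j[5]),q) for q in Q if (j:=arm.inverse_kinematics(pos,q)) is not None]
    return min(c,key=lambda a:a[0])[1]
CAP=np.array([.585,-.093]);BOX=np.array([.514,.2465])
E
python3 - <<'E'
from h import *
np.set_printoptions(precision=3,suppress=True)
p=arm.get_eef_pos();arm.move_straight([p[0],p[1],.38],velocity=.25)
q=pick([*CAP,.3],QX);print(q)
arm.goto([*CAP,.36],q)
arm.command_gripper(.085)
arm.move_straight([*CAP,.20],velocity=.2)
arm.move_straight([*CAP,.137],velocity=.08,until_force=6)
print(arm.get_eef_pos(),arm.get_contact_force(),arm.get_qpos(),arm.get_clock())
arm.command_gripper(.045,30)
print(arm.get_gripper_width(),arm.get_contact_force())
arm.move_straight([*CAP,.22],velocity=.1)
print(arm.get_gripper_width(),arm.get_contact_force(),arm.get_clock())
p=arm.snapshot("side");cv2.imwrite("pics/side1.png",cv2.resize(p["img"][60:270,150:430],None,fx=2,fy=2))
E
```

```text
[0, 0.7071067811865476, 0.7071067811865476, 0]
[ 0.585 -0.093  0.137] [ 0.736 -0.532  0.204] [-0.2    0.185  1.88   0.     1.076 -0.2  ] 7.1
0.053290802805470425 [0.148 0.899 3.47 ]
0.053323139637724684 [-0.419 -0.123 -0.04 ] 8.4833
```

View pics/side1.png

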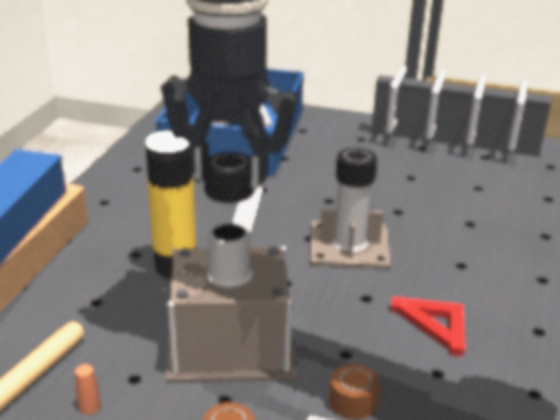

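The cap is held upright and clear of the stub, at about (228,175) in the crop. Next I'll place it in the box.

Run:
```python
from h import *
np.set_printoptions(precision=3,suppress=True)
arm.move_straight([*CAP,.30],velocity=.2)
q=pick([*BOX,.3],[QX[0]])
arm.goto([*BOX,.30],q)
arm.move_straight([*BOX,.10],velocity=.15)
arm.move_straight([*BOX,.03],velocity=.06,until_force=8)
hit=arm.move_straight([*BOX,.007],velocity=.02,until_force=3)
print(hit,arm.get_eef_pos(),arm.get_contact_force(),arm.get_gripper_width())
arm.command_gripper(.085)
arm.dwell(.4)
arm.move_straight([*BOX,.12],velocity=.06)
arm.move_straight([*BOX,.32],velocity=.25)
print(arm.get_clock())
arm.goto([BOX[0],BOX[1]-.15,.36],q)
p=arm.snapshot("side");t=arm.snapshot("top")
cv2.imwrite("pics/s2.png",np.hstack([cv2.resize(p["img"][270:420,110:310],None,fx=2,fy=2),cv2.resize(t["img"][160:280,70:230],(400,300))]))
```

```text
True [0.514 0.246 0.012] [-0.724 -0.497  5.615] 0.05305991242066574
17.7833
```

View pics/s2.png

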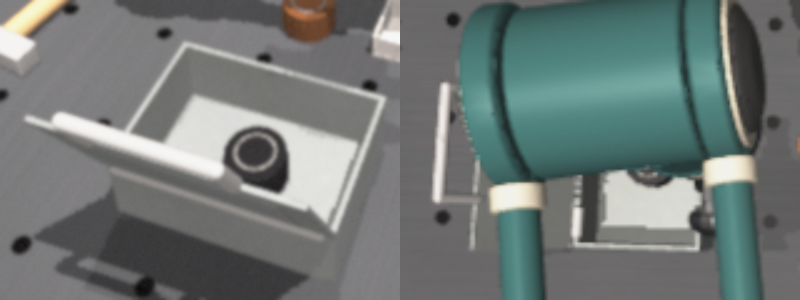

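The cap stands upright on the box floor, at about (255,155) in the left half, and the lid is still open. Now I'll pinch the bar and guide it down along its arc.

Run:
```python
from h import *
np.set_printoptions(precision=3,suppress=True)
H=np.array([.5155,.3115,.071]);xb=np.array([.012,1,0]);xb/=np.linalg.norm(xb);g=arm.grasp_offset
def bar(a): return H+.173*(-np.cos(a)*xb+np.sin(a)*np.array([0,0,1]))-[0,0,g]
q=pick(bar(1.5)+[0,0,.1],QY)
print(q,[arm.inverse_kinematics(bar(a),q) is not None for a in(2.,1,0)],bar(2.))
arm.goto(bar(2.)+[0,0,.13],q)
arm.command_gripper(.05)
print("touch",arm.move_straight(bar(2.),velocity=.1,until_force=6),arm.get_contact_force())
arm.command_gripper(.0,40)
print(arm.get_gripper_width(),arm.get_contact_force(),arm.get_clock())
if .006<arm.get_gripper_width()<.014:
    for a in np.linspace(2,.2,19)[1:]:
        arm.move_straight(bar(a),velocity=.07)
        f=arm.get_contact_force();print(round(a,2),f,round(arm.get_gripper_width(),4))
        if np.linalg.norm(f)>30: print("STOP");break
print(arm.get_clock())
p=arm.snapshot("side");cv2.imwrite("pics/s3.png",cv2.resize(p["img"][170:420,90:350],None,fx=2,fy=2))
```

```text
[0, 0, 1, 0] [True, True, True] [0.516 0.383 0.21 ]
touch False [ 0.208 -0.192 -0.261]
0.00865689242157502 [-1.027  1.486  1.333] 22.0
1.9 [-2.591  2.538  5.04 ] 0.0085
1.8 [-1.319  2.106  4.489] 0.0089
1.7 [-2.009  1.894  4.901] 0.0084
1.6 [-1.856  1.42   2.021] 0.0086
1.5 [-2.026 -0.313  0.731] 0.0085
1.4 [-2.979 -0.178  1.154] 0.0084
1.3 [-3.544 -0.57  -0.471] 0.0085
1.2 [-5.022  1.028 -0.377] 0.0085
1.1 [-5.966  0.818 -0.445] 0.0084
1.0 [-5.885  0.159  0.251] 0.0085
0.9 [-5.99  -1.375  0.118] 0.0089
0.8 [-5.578 -1.325 -0.932] 0.0087
0.7 [-5.614 -1.729 -0.864] 0.0084
0.6 [-6.033 -0.898 -1.356] 0.0082
0.5 [-5.295 -0.653 -0.823] 0.0089
0.4 [-4.875 -0.049 -0.968] 0.0085
0.3 [-2.39   1.328 -0.923] 0.0085
0.2 [-1.247  1.916 -2.948] 0.0089
29.2
```

View pics/s3.png

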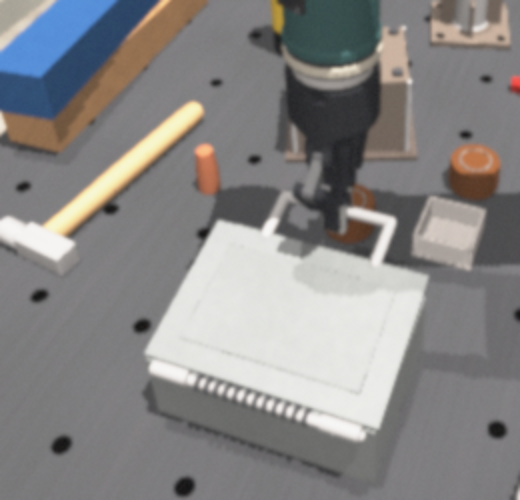

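The lid is nearly shut, with the bar held at about (340,215). I'll ease it down the last bit until it makes contact, then let go.

Run:
```python
from h import *
np.set_printoptions(precision=3,suppress=True)
H=np.array([.5155,.3115,.071]);xb=np.array([.012,1,0]);xb/=np.linalg.norm(xb);g=arm.grasp_offset
def bar(a): return H+.173*(-np.cos(a)*xb+np.sin(a)*np.array([0,0,1]))-[0,0,g]
for a in(.12,.05,.02,0,-.015,-.03):
    hit=arm.move_straight(bar(a),velocity=.04,until_force=8)
    print(a,hit,arm.get_contact_force(),arm.get_eef_pos())
    if hit: break
arm.dwell(.3)
arm.command_gripper(.026)
arm.dwell(.3)
p=np.array(arm.get_eef_pos());arm.move_straight(p+[0,0,.06],velocity=.05)
arm.move_straight(p+[0,0,.25],velocity=.2)
arm.goto([.45,-.1,.38],QY[0])
print(arm.get_clock(),arm.get_contact_force())
s=arm.snapshot("side");t=arm.snapshot("top")
for n,pp in(("side",s),("top",t)): print(n,[([x["position"][0]*560,x["position"][1]*420],x["confidence"]) for x in arm.boxes_of(pp,"lid_bar")][:2])
print("expected shut bar px", proj(s,bar(0)+[0,0,g]),proj(s,bar(.08)+[0,0,g]))
cv2.imwrite("pics/s4.png",np.hstack([cv2.resize(s["img"][100:400,90:390],(400,400)),cv2.resize(t["img"][110:310,70:270],(400,400))]))
```

```text
0.12 False [ 1.03   2.119 -1.717] [0.514 0.14  0.073]
0.05 False [ 1.087  1.832 -0.722] [0.514 0.139 0.061]
0.02 False [ 2.124  2.876 -2.049] [0.514 0.139 0.056]
0 False [1.656 3.937 2.9  ] [0.514 0.139 0.053]
-0.015 False [0.623 2.667 7.026] [0.514 0.139 0.051]
-0.03 False [-0.814  2.906  8.354] [0.514 0.139 0.048]
35.6167 [-0.299  0.608 -0.092]
side [([239.4, 332.01], 0.91)]
top [([169.288, 222.89399999999998], 0.9), ([221.70399999999998, 121.716], 0.21)]
expected shut bar px [[258.868 286.692]] [[258.605 281.569]]
```

View pics/s4.png

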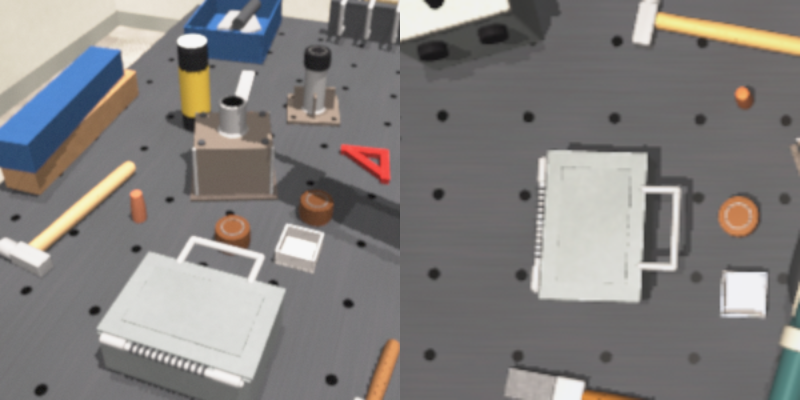

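The middle of the bar is at about (258.8,286.8) px in the side view, where I computed it should be when shut (258.9,286.7). Everything else is in place, so I'm handing in.

```bash
python3 -c "
from h import *
arm.sign_off();print(arm.get_clock())"
```

```text
the job is handed in; nothing more can be done
the job is handed in; nothing more can be done
```

I moved the tank's cap into the caps box, closed the lid under control and handed the job in. The last clock reading before that was 35.6 s of the 64 s allowed; sign-off gives no verdict.

- **Cap:** I lifted it off the stub and lowered it to the box floor, where it touched down at 3 N, and then let go. The picture afterwards showed it standing upright with the lid still open. I could not see it again once the lid was shut.
- **Lid:** I pinched the bar and eased it along its arc in small steps, at no more than 0.07 m/s. I pressed the lid onto its seat with about 8 N before releasing it. In the last picture the bar was within about 0.2 px of its computed shut position, where 0.08 rad open would have shown as about 5 px.
- **Surroundings:** The last picture showed the other cap on the flanged pipe. The bystanders it showed looked undisturbed, but the views were crops, so the flat bar and part of the wire brush were only partly seen. The arm was clear, with a residual force reading of 0.7 N or less.

No check failed. The only disagreement was the bar detector: it reported the middle of the lid instead of the bar in the last pictures, so I read the bar's position from the image myself.

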